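# Press the label holder home behind the riser's lip

## Task

Pinch the flat label holder off the bench, slide its narrow tongue into the slot behind the front lip of the low bench riser, and push it in against the hidden spring until it is fully home, with its shoulders against the riser's front. Finish while still gripping the holder, and still pushing so that it stays fully home (the spring pushes it out again if you let go or ease off). Leave the timer, the two bottles and the dish where they stand.

Things in the scene. Friction and masses are not known exactly. Their poses are not given: they have to be found in the camera images.
- holder: flat T-shaped grey plastic plate, white label on top, 92 mm long, 50 g, flat on the bench. Origin: underside, mid length and width; x along its length to the tongue's end, z up. x -46 to +6 mm: label window, 56 mm wide (y), 6 mm thick; x +6 to +46 mm: tongue, 36 mm wide, 5 mm thick. The step at x = +6 mm forms two 10 mm shoulders. The tongue starts pointing away from the robot, within 0.5 rad
- grip (a point): the point of the holder's window to pinch across its 56 mm width (fingers closing along the holder's y): at x = -22 mm, y = 0, z = 3 mm in the holder's frame; its axes are the holder's
- shoulder (a point): the holder's shoulder line, at x = +6 mm, y = 0, on its underside (z = 0); its axes are the holder's
- riser: low fixed aluminium bench riser, 130 mm deep (x), 240 mm wide (y), deck top 40 mm high, with a front bead up to 44.5 mm. Origin: centre of its underside; x points from front to back (away from the robot), turned up to 0.2 rad; front face at x = -65 mm. On its deck stand two bottles, about 95 mm behind the front face and 75 mm to either side of the middle, and a low dish between them
- mouth (a point): middle of the slot's mouth in the riser's front face, at the slot floor's height, 20 mm above the bench; axes are the riser's. The slot runs level along +x, 40 mm wide, 8.5 mm high (z 20 to 28.5 mm), flaring over its first 8 mm by about 3 mm more at each side, floor and roof. Home: shoulder at x = 0 of this frame, the shoulders stopped by the front face
- plunger (a joint): sprung plunger hidden in the slot, in m: 0 at rest, its face 32 mm behind the front face; grows as the tongue pushes it in; 0.008 with the holder home. Its spring takes 3 N to start and 500 N/m more, so 7 N with the holder home; it pushes the holder back out when that is let go
- timer: bystander: small white kitchen timer lying on the bench, 62 x 62 x 16 mm, origin at the centre of its underside; it and the holder may have changed places
- serum: bystander: small bottle, 52 mm wide, 108 mm tall, on the riser's deck on its +y side, origin at the centre of its underside
- trypsin: bystander: small bottle, 50 mm wide, 104 mm tall, on the riser's deck on its -y side, origin at the centre of its underside
- dish: bystander: flat round dish, 60 mm wide, 13 mm tall, on the middle of the riser's deck, origin at the centre of its underside

How it is judged:
On the way, in this order (a step that is already met when the one before it is completed fails the run):
1. the holder is pinched and lifted off the bench, still outside the slot (height (world z) of holder above 0.012 m and contact force between the fingers and holder above 1 N and x of shoulder in the frame of mouth below -0.042 m), for 0.2 s.
2. the tongue has entered the slot, at least 10 mm deep (x of shoulder in the frame of mouth above -0.03 m and z of shoulder in the frame of mouth between -0.004 and 0.009 m and y of shoulder in the frame of mouth between -0.008 and 0.008 m), for 0.1 s.
At the end, for the whole second after the job is handed in: The holder's tongue is in the slot and its shoulders are within 3 mm of the riser's front face, square to it and level within 0.12 rad and within 5 mm of the slot's middle, the plunger pushed in more than 5 mm, at rest, while the gripper's fingers still bear on the holder with more than 8 N in all (x of shoulder in the frame of mouth above -0.003 m and value of joint plunger above 0.005 m and y of shoulder in the frame of mouth between -0.005 and 0.005 m and z of shoulder in the frame of mouth between -0.003 and 0.006 m and angle between the x axis of holder and the x axis of riser, either way round below 0.12 rad and angle between holder's own z axis and vertical below 0.12 rad and contact force between the fingers and holder above 8 N and linear speed of holder below 0.02 m/s); the arm keeps its last pose, push and grip.
It fails at once if the timer is shifted more than 25 mm or tipped (distance of timer from where it was at the start of the episode above 0.025 m or angle between timer's own z axis and vertical above 0.4 rad).
It fails at once if the serum is shifted more than 25 mm or tipped (distance of serum from where it was at the start of the episode above 0.025 m or angle between serum's own z axis and vertical above 0.4 rad).
It fails at once if the trypsin is shifted more than 25 mm or tipped (distance of trypsin from where it was at the start of the episode above 0.025 m or angle between trypsin's own z axis and vertical above 0.4 rad).
It fails at once if the dish is shifted more than 25 mm or tipped (distance of dish from where it was at the start of the episode above 0.025 m or angle between dish's own z axis and vertical above 0.4 rad).
It also fails if it takes over 58 s, if anything falls off the work surface, if the arm or the gripper's body presses on something with over 40 N, if the wrist force passes 120 N, or if a joint passes its speed limit or range.

## Robot

A 6-joint arm with a two-finger parallel gripper is mounted at the origin on a cart in front of the work surface, level with it; the furniture and walls round the work are solid. World frame = base frame: x ahead of the robot, y to its left, z up, the work surface at z = 0. Lengths are in m, angles in rad, forces in N, time in s.
With the tool pointing down it reaches from about 0.375 to 0.9 m from the base axis. Payload 3.1 kg.
Tool frame: the origin (TCP) lies midway between the tips of the shut fingers; the grasp point (between the pads) lies 19 mm behind it; z points along the fingers, y is the line along which they close (so a half turn about z gives the same grasp; the last joint's range is limited). The gripper opens to 87 mm and grips with 3 to 60 N. Pads are 19 mm wide; open, the fingers measure 117 mm over their backs; the gripper's body (75 mm by 190 mm) begins 51 mm behind the grasp point.
Start: joints at [-1.423, 0.527, 1.433, -0, 1.181, -0.178], TCP at [0.201, -0.592, 0.223] pointing down, gripper open.
Joint ranges: [-3.08, 3.08], [-0.75, 2.2], [0.22, 2.44], [-1.43, 4.57], [0, 2.65], [-2.85, 2.85]. Speed limits (rad/s): [2.79, 2.79, 3.14, 3.14, 3.14, 3.14].

## Interface

Orientations are given as a unit quaternion [x, y, z, w].
In Python, from rig import get_obs, cams, job gives the robot as it stands.
- The arm moves only by the tool servo_tool, never from a script. Its argument "moves" is text: rows parted by semicolons, each of 5 numbers parted by spaces: the shift along the tool's x, y, z in m, then the turn about the tool's z in degrees, then the finger opening in m, from 0 to 0.087. In form: dx dy dz spin claw; .... A call has 1 to 10 rows; each row is the pose to reach, as a shift and turn from the pose commanded when the call began, along the tool's axes at that moment; what a row does not reach only later rows make up. A row lasts 1/12 s, in which the tool goes at most 41.7 mm and 7.16 degrees, less where a joint would pass 70% of its speed; a pose out of reach is approached as far as the arm can. A call with a gripper value outside its range is refused whole. The fingers move at their own pace and stop on an object; "grip_force" is the grip in N (left out, the last holds). Time passes only in rows, so rows that repeat a pose let the fingers close. It gives the time, the measured TCP pose, the force, the opening and the grip force at its end, in the units of the state.
- get_obs(): the state, without advancing time (a new reading comes with each control period).
- cams.camera(name): name is "scene" or "side" or "wrist"; returns the picture (400x640x3 uint8, blue, green, red); there is no depth.
- cams.camera_model(name): a dict with "fx", "fy", "cx", "cy" (pixels), "R" (3x3) and "t" (3): a world point X has camera coordinates R X + t. Camera axes: x right, y down, z forward; pixel columns grow to the right and rows downward; lengths in m; the calibration is good to about 2 mm. A picture is of the moment at which its call begins: read the wrist's pose just before it. camera_model takes no time and is no camera call; for the wrist camera it gives the pose at the moment of the call.
- job.hand_in(): hands the job in; it is judged then, once.
The state is a dict: "time": time; "q": joint angles; "joint_velocities": joint speeds; "joint_torque": joint torques, N m; "position": TCP position; "tool_rot": TCP orientation; "ft_force": force on the tool from outside, world axes, zero at the start; "moment": the same for the moment, N m; "grip_width": finger opening in m; "grip_force": force on a finger pad.
Only numpy, scipy, OpenCV 4.12 (cv2) and the standard library are available. Lean on these libraries where they do the work, as an engineer would, in place of code of your own. Each camera call takes 0.05 s, during which the arm holds its last target. There are 200 camera calls.

## Working session

There is one attempt and no reset: what is moved stays moved. The work goes in short steps, Python scripts to look and compute and a tool call to move; the robot and the scene stay as the last step left them, time stands still between calls to the robot, and variables do not carry over. Pictures are saved under pics/ and viewed, at most 10 in all, crops included, and the job is handed in when it is done.

Besides the shell and the picture viewer there is one more tool, called after "Emit:" by a JSON object that holds its "fn" and its "kwargs". servo_tool: Moves the arm, as the interface text tells. Its arguments: {"type":"object","properties":{"moves":{"type":"string"},"grip_force":{"type":"number"}},"required":["moves"]}

```bash
mkdir -p pics; ls; python3 - <<'E'
from rig import get_obs,cams
import cv2
o=get_obs();print(o)
for n in("scene","side"):
    cv2.imwrite(f"pics/{n}0.png",cams.camera(n)); m=cams.camera_model(n);print(n,m)
E
```

```text
pics
{'time': 0.0, 'q': array([-1.42252964e+00,  5.28480080e-01,  1.43386965e+00, -2.36297893e-05,
        1.18136354e+00, -1.78464839e-01]), 'joint_velocities': array([ 0.00122231, -0.00075685,  0.00020058,  0.00157061,  0.00258773,
        0.00014579]), 'joint_torque': array([ 8.08253990e-04, -4.40041494e+01, -1.76588738e+01,  6.32102718e-02,
        5.81855793e-02, -1.75753626e-04]), 'position': array([ 0.20052928, -0.59120951,  0.22157345]), 'tool_rot': array([ 9.86684179e-01,  1.62644419e-01,  5.08486128e-06, -1.06035491e-03]), 'ft_force': array([ 0.56316576, -0.02586822, -0.14944268]), 'moment': array([ 0.05076362, -0.03302794,  0.01958626]), 'grip_force': 0.0, 'grip_width': 0.08668676335370828}
scene {'fx': 433.20639952692756, 'fy': 433.20639952692756, 'cx': 322.01416870412424, 'cy': 203.68795606524677, 'R': array([[-0.56235747, -0.82685741, -0.00780391],
       [-0.43345519,  0.30280982, -0.84877724],
       [ 0.70418085, -0.47393358, -0.528693  ]]), 't': array([0.313624  , 0.29915246, 0.48099686])}
side {'fx': 499.2921625362862, 'fy': 499.2921625362862, 'cx': 324.3484641772134, 'cy': 200.42050141551937, 'R': array([[ 0.9997301 ,  0.00850119,  0.02162062],
       [ 0.02282309, -0.53321141, -0.84567411],
       [ 0.00433913,  0.84593932, -0.53326152]]), 't': array([-0.57349748,  0.02855191,  0.88994363])}
```

View pics/scene0.png

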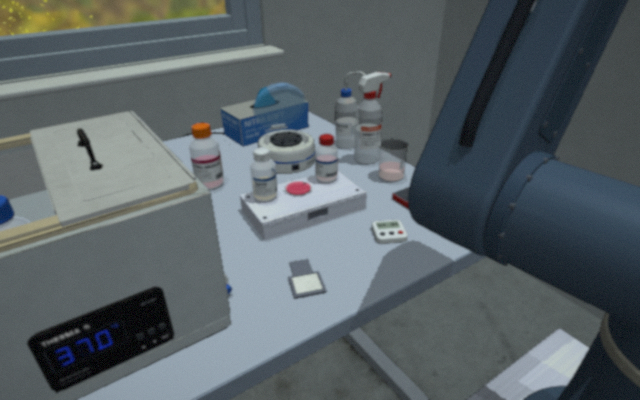

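View pics/side0.png

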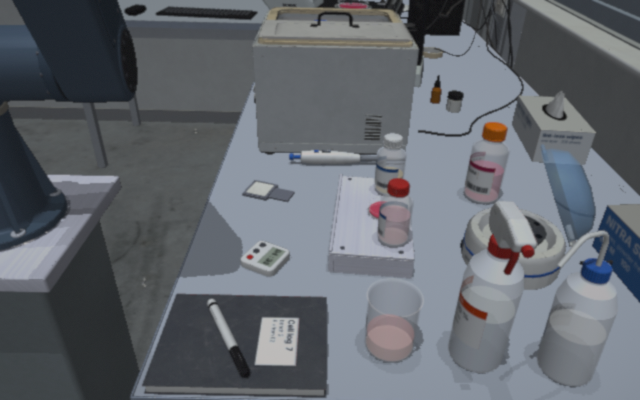

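The scene view shows the holder's window near (308,284) with the tongue at (301,267). The riser's slot is at (318,212) and the timer at (389,231). In the side view the holder is at (262,189) to (284,195) and the riser front edge runs from (340,178) to (330,268).

```bash
cat > h.py <<'E'
import numpy as np,cv2
from rig import get_obs,cams
from scipy.spatial.transform import Rotation as Ro
def ray(m,p,z):
    d=m["R"].T@np.array([(p[0]-m["cx"])/m["fx"],(p[1]-m["cy"])/m["fy"],1]); c=-m["R"].T@m["t"]
    return c+d*(z-c[2])/d[2]
def proj(m,X):
    c=m["R"]@np.array(X)+m["t"]; return np.array([m["fx"]*c[0]/c[2]+m["cx"],m["fy"]*c[1]/c[2]+m["cy"]])
def totool(d,o=None):
    o=o or get_obs(); return Ro.from_quat(o["tool_rot"]).inv().apply(d)
E
python3 - <<'E'
from h import *
s=cams.camera_model("scene");e=cams.camera_model("side");w=cams.camera_model("wrist")
np.set_printoptions(precision=4,suppress=True)
print("win",ray(s,(308,284),.006),ray(e,(261,189),.006))
print("tongue",ray(s,(301,267),.005),ray(e,(283,195),.005))
print("slot",ray(s,(318,212),.024))
print("riser front top corners",ray(s,(243,197),.0445),ray(s,(365,198),.0445),ray(e,(341,178),.0445),ray(e,(332,252),.0445))
print("timer",ray(s,(389,230),.016),ray(e,(265,257),.016))
o=get_obs();R=Ro.from_quat(o["tool_rot"]).as_matrix();print(R)
c=-w["R"].T@w["t"];print("wristcam in tool",R.T@(c-o["position"]));print(w["R"]@R, w["fx"],w["cx"],w["cy"])
E
```

```text
win [0.4398 0.1089 0.006 ] [0.4486 0.1052 0.006 ]
tongue [0.4852 0.0947 0.005 ] [0.4931 0.0863 0.005 ]
slot [ 0.5935 -0.0145  0.024 ]
riser front top corners [0.7048 0.0995 0.0445] [ 0.5556 -0.1069  0.0445] [0.6034 0.0883 0.0445] [ 0.5854 -0.1377  0.0445]
timer [ 0.47   -0.0996  0.016 ] [ 0.4811 -0.1178  0.016 ]
[[ 0.9471  0.321  -0.0003]
 [ 0.321  -0.9471  0.0019]
 [ 0.0003 -0.0019 -1.    ]]
wristcam in tool [ 0.0704  0.0001 -0.1618]
[[-0.0006  1.      0.001 ]
 [-0.9665 -0.0003 -0.2566]
 [-0.2566 -0.0011  0.9665]] 288.64993219203166 321.1382987387661 199.97367593388748
```

Emit:
{"fn": "servo_tool", "kwargs": {"moves": "0.49 -0.51 0 30 0.087;0.49 -0.51 0 30 0.087;0.49 -0.51 0 30 0.087;0.49 -0.51 0 30 0.087;0.49 -0.51 0 30 0.087;0.49 -0.51 0 30 0.087;0.49 -0.51 0 30 0.087;0.49 -0.51 0 30 0.087;0.49 -0.51 0 30 0.087;0.49 -0.51 0 30 0.087"}}

```text
time: 0.93
position: [0.3778, -0.2126, 0.2224]
tool_rot: [0.995, -0.099, -0.0, -0.0]
ft_force: [1.5, -0.1, 0.4]
grip_width: 0.087
grip_force: 0.0
```

```bash
python3 - <<'E'
from h import *
o=get_obs();print(o["time"],o["position"],o["q"],totool(np.array([.5,.05,.22])-o["position"],o))
E
```

```text
0.9333 [ 0.37779134 -0.21261709  0.22242961] [-7.71621016e-01  2.70882988e-01  1.89040989e+00  1.30882342e-04
  9.80727040e-01  9.96572608e-01] [ 0.06831174 -0.28148864  0.00250016]
```

Emit:
{"fn": "servo_tool", "kwargs": {"moves": "0.068 -0.281 0 0 0.087;0.068 -0.281 0 0 0.087;0.068 -0.281 0 0 0.087;0.068 -0.281 0 0 0.087;0.068 -0.281 0 0 0.087;0.068 -0.281 0 0 0.087;0.068 -0.281 0 0 0.087;0.068 -0.281 0 0 0.087;0.068 -0.281 0 0 0.087"}}

```text
time: 1.68
position: [0.4993, 0.0496, 0.2221]
tool_rot: [0.995, -0.096, -0.0, 0.0]
ft_force: [-0.4, 0.3, 0.5]
grip_width: 0.0869
grip_force: 0.0
```

```bash
python3 - <<'E'
from h import *
import pickle
o=get_obs();m=cams.camera_model("wrist");i=cams.camera("wrist");cv2.imwrite("pics/w1.png",i);pickle.dump((o,m,i),open("w1.pkl","wb"))
print(o["time"],o["position"],o["joint_velocities"].round(3))
E
```

```text
1.6833 [0.49931307 0.049587   0.22214047] [-0.061 -0.011  0.033 -0.013  0.004 -0.008]
```

View pics/w1.png

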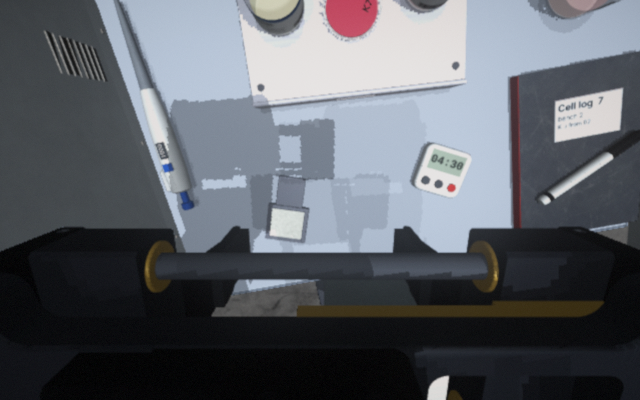

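The wrist view shows the holder window at about (287,222) and the tongue at (291,190). The riser's front edge runs from (248,105) to (467,84), and the timer is at (443,169). I'll enlarge the holder and the riser edge.

```bash
python3 - <<'E'
from h import *
import pickle
o,m,i=pickle.load(open("w1.pkl","rb"))
a=cv2.resize(i[160:260,230:360],None,fx=4,fy=4,interpolation=cv2.INTER_CUBIC)
b=cv2.resize(i[70:120,235:475],None,fx=3.3,fy=3.3,interpolation=cv2.INTER_CUBIC)
c=np.zeros((570,800,3),np.uint8);c[:400,:520]=a;c[400:400+b.shape[0],:b.shape[1]]=b[:,:800];cv2.imwrite("pics/w1c.png",c)
g=cv2.cvtColor(i,cv2.COLOR_BGR2HSV)
mk=((i.min(2)>185)&(np.arange(400)[:,None]>200)).astype(np.uint8)
for k in cv2.findContours(mk,cv2.RETR_EXTERNAL,cv2.CHAIN_APPROX_NONE)[0]:
    if cv2.contourArea(k)>200: print(cv2.minAreaRect(k))
E
```

```text
((437.6846618652344, 388.0230407714844), (16.992759704589844, 24.186771392822266), 7.125016689300537)
((286.361328125, 223.3686065673828), (31.139551162719727, 26.631004333496094), 6.581944942474365)
((457.0, 222.0), (42.0, 74.0), 90.0)
```

View pics/w1c.png

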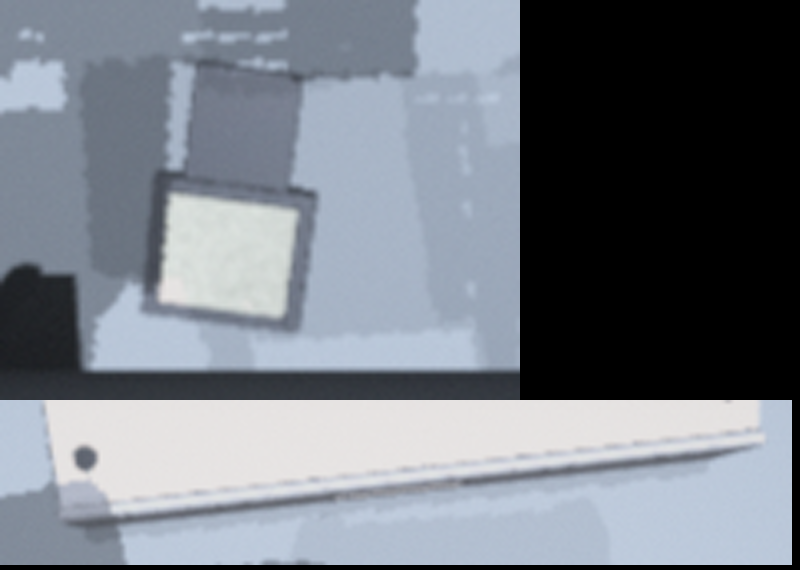

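The crop shows the window corners at about (158,173), (316,192), (299,330) and (143,311), and the tongue end at (193,62) and (301,77). The riser's bead edge runs from (65,520) to (763,441).

```bash
python3 - <<'E'
from h import *
import pickle
np.set_printoptions(precision=4,suppress=True)
o,m,i=pickle.load(open("w1.pkl","rb"))
P=lambda x,y,z:ray(m,(x/4+229.6,y/4+159.6),z)
tl,tr,br,bl=[P(*c,.006) for c in((158,173),(316,192),(299,330),(143,311))]
t1,t2=P(193,62,.005),P(301,77,.005)
n=np.linalg.norm
print("sizes",n(tl-tr),n(bl-br),n(tl-bl),n(tr-br),n(t1-t2))
wc=(tl+tr+br+bl)/4;tc=(t1+t2)/2
print("wc",wc,"tip",tc,"len(72)",n(tc-wc))
ax=(tc-wc)[:2];h=np.arctan2(ax[1],ax[0]);e=((tl-tr)+(bl-br))[:2];print("heading",h,np.arctan2(e[1],e[0])-np.pi/2)
Q=lambda x,y,z:ray(m,(x/3.3+234.7,(y-400)/3.3+69.7),z)
L,Rr=Q(65,521,.0445),Q(763,442,.0445);d=(L-Rr)
print("riser",L,Rr,n(d),"yaw",np.arctan2(d[1],d[0])-np.pi/2,"mid",(L+Rr)/2)
print("slot",Q(335,495,.0285),Q(465,482,.0285))
lb=ray(m,(286.4,223.4),.006);print("label",lb)
tx=Ro.from_quat(o["tool_rot"]).as_matrix()[:,0];print("tool yaw",np.arctan2(tx[1],tx[0]))
E
```

```text
sizes 0.05402312709662229 0.05511206659803994 0.05083364440872705 0.05112962013465711 0.03614731571171645
wc [0.4467 0.1087 0.006 ] tip [0.5081 0.0888 0.005 ] len(72) 0.06453793535923463
heading -0.3145028657505701 -0.31997290717041604
riser [0.6006 0.1065 0.0445] [ 0.5804 -0.1276  0.0445] 0.23495254347235595 yaw -0.08592470018094578 mid [ 0.5905 -0.0105  0.0445]
slot [0.5923 0.0141 0.0285] [ 0.5878 -0.0316  0.0285]
label [0.4459 0.1096 0.006 ]
tool yaw -0.1919775679661198
```

Emit:
{"fn": "servo_tool", "kwargs": {"moves": "-0.064 -0.048 0.02 7.2 0.087;-0.064 -0.048 0.05 7.2 0.087;-0.064 -0.048 0.09 7.2 0.087;-0.064 -0.048 0.13 7.2 0.087;-0.064 -0.048 0.17 7.2 0.087;-0.064 -0.048 0.19 7.2 0.087;-0.064 -0.048 0.195 7.2 0.087;-0.064 -0.048 0.195 7.2 0.087;-0.064 -0.048 0.195 7.2 0.087"}}

```text
time: 2.48
position: [0.4463, 0.1062, 0.0282]
tool_rot: [0.987, -0.161, 0.0, 0.0]
ft_force: [-0.5, -1.4, 0.3]
grip_width: 0.0869
grip_force: 0.0
```

```bash
python3 - <<'E'
from h import *
import pickle
o=get_obs();m=cams.camera_model("wrist");i=cams.camera("wrist");cv2.imwrite("pics/w2.png",i);pickle.dump((o,m,i),open("w2.pkl","wb"))
R=Ro.from_quat(o["tool_rot"]).as_matrix();print(o["time"],o["position"],np.arctan2(R[1,0],R[0,0]),R[:,2],o["ft_force"])
mk=((i.min(2)>170)&(np.arange(400)[:,None]>200)).astype(np.uint8)
for k in cv2.findContours(mk,cv2.RETR_EXTERNAL,cv2.CHAIN_APPROX_NONE)[0]:
    if cv2.contourArea(k)>200: 
        r=cv2.minAreaRect(k);print(r,totool(ray(m,r[0],.006)-o["position"],o))
E
```

```text
2.4833 [0.44634945 0.10620861 0.02824565] -0.3242294995227978 [ 5.17396113e-04 -8.85913082e-05 -9.99999862e-01] [-0.46084846 -1.4496511   0.29997135]
((328.5, 223.5), (35.0, 41.0), 90.0) [0.00498356 0.00458696 0.02224787]
((603.0, 216.0), (62.0, 30.0), 0.0) [0.01027235 0.18814413 0.02223577]
```

View pics/w2.png

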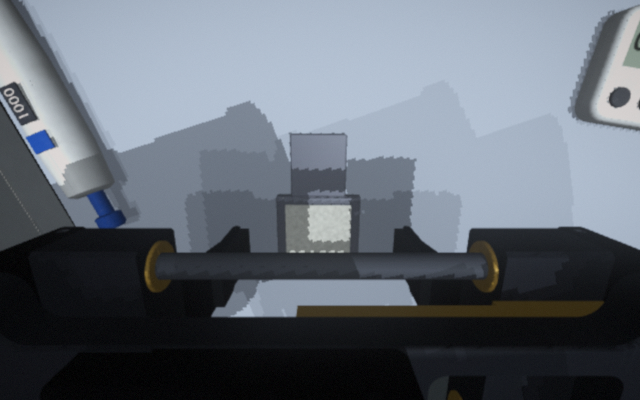

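The holder is square to the gripper and nearly centred: tongue tip at row 133 (columns 291–347), shoulder line near row 196 (columns 277–360).

```bash
python3 - <<'E'
from h import *
import pickle
o,m,i=pickle.load(open("w2.pkl","rb"))
for n,p,z in(("tipL",(291,133.5),.005),("tipR",(347,133.5),.005),("shL",(277,196),.006),("shR",(360,196),.006)): print(n,totool(ray(m,p,z)-o["position"],o).round(4))
E
```

```text
tipL [ 0.0642 -0.0192  0.0233]
tipR [0.0641 0.0158 0.0233]
shL [ 0.0241 -0.0294  0.0223]
shR [0.0241 0.0252 0.0223]
```

Emit:
{"fn": "servo_tool", "kwargs": {"moves": "-0.004 -0.002 0.012 0 0.087;-0.004 -0.002 0.02 0 0.087;-0.004 -0.002 0.0255 0 0.087;-0.004 -0.002 0.0255 0 0.087;-0.004 -0.002 0.0255 0 0.087", "grip_force": 40}}

```text
time: 2.95
position: [0.4431, 0.1103, 0.0025]
tool_rot: [0.987, -0.161, 0.0, -0.0]
ft_force: [0.2, 0.6, -1.9]
grip_width: 0.0872
grip_force: 0.0
```

Emit:
{"fn": "servo_tool", "kwargs": {"moves": "0 0 0 0 0.045;0 0 0 0 0.045;0 0 0 0 0.045;0 0 0 0 0.045;0 0 0 0 0.045;0 0 0 0 0.045;0 0 0 0 0.045;0 0 0 0 0.045", "grip_force": 40}}

```text
time: 3.62
position: [0.4428, 0.1104, 0.0021]
tool_rot: [0.987, -0.161, 0.0, -0.0]
ft_force: [-0.7, 0.4, 1.4]
grip_width: 0.055
grip_force: 40.0
```

Emit:
{"fn": "servo_tool", "kwargs": {"moves": "0 0 -0.02 0 0.045;0 0 -0.033 0 0.045;0.015 0.015 -0.033 -3 0.045;0.035 0.038 -0.033 -6 0.045;0.055 0.06 -0.033 -10 0.045;0.072 0.08 -0.033 -13.6 0.045;0.082 0.09 -0.033 -13.6 0.045;0.082 0.09 -0.033 -13.6 0.045;0.082 0.09 -0.033 -13.6 0.045"}}

```text
time: 4.37
position: [0.4915, -0.001, 0.0349]
tool_rot: [0.999, -0.044, -0.001, -0.0]
ft_force: [-1.3, 0.7, -0.9]
grip_width: 0.0547
grip_force: 40.0
```

```bash
python3 - <<'E'
from h import *
import pickle
o=get_obs();m=cams.camera_model("wrist");i=cams.camera("wrist");j=cams.camera("scene");pickle.dump((o,m,i,j),open("w3.pkl","wb"))
R=Ro.from_quat(o["tool_rot"]).as_matrix();print(o["time"],o["position"],np.arctan2(R[1,0],R[0,0]),R[:,2],o["ft_force"])
c=np.zeros((600,800,3),np.uint8);c[:290,:640]=i[:290]
c[290:,:800]=cv2.resize(j[180:258,240:440],None,fx=4,fy=4,interpolation=cv2.INTER_CUBIC)[:310]
cv2.imwrite("pics/w3.png",c)
E
```

```text
4.3667 [ 0.49145225 -0.00102322  0.03485294] -0.08815011474350894 [-1.14859458e-03  5.47737729e-04 -9.99999190e-01] [-1.26005571  0.74140676 -0.86737084]
```

View pics/w3.png

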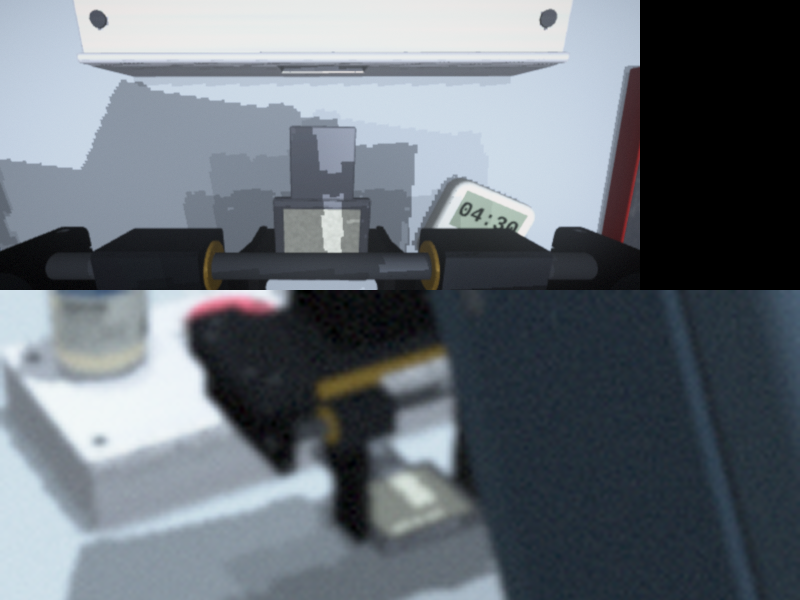

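The wrist view shows the slot mouth at (280–368, row 71), the bead edge from (79,60) to (569,60), and the tongue tip at (290–356, row 127). The holder is square to the riser and almost centred.

```bash
python3 - <<'E'
from h import *
import pickle
o,m,i,j=pickle.load(open("w3.pkl","rb"))
z=o["position"][2]-.002
for n,p,h in(("beadL",(79,60),.043),("beadR",(569,60),.043),("slotL",(281,72),.0245),("slotR",(367,72),.0245),("faceBotL",(138,76),0),("faceBotR",(509,76),0),("tipL",(290,127),z+.005),("tipR",(355.5,127),z+.005),("shL",(274,198),z+.006),("shR",(369,198),z+.006)): print(n,totool(ray(m,p,h)-o["position"],o).round(4))
E
```

```text
beadL [ 0.1003 -0.1184 -0.0082]
beadR [ 0.1001  0.1205 -0.0083]
slotL [ 0.0977 -0.0224  0.0102]
slotR [0.0977 0.0251 0.0102]
faceBotL [ 0.0994 -0.1162  0.0348]
faceBotR [0.0992 0.1184 0.0347]
tipL [ 0.0685 -0.0168 -0.0031]
tipR [ 0.0685  0.0181 -0.0031]
shL [ 0.0296 -0.0269 -0.004 ]
shR [ 0.0296  0.0268 -0.004 ]
```

Emit:
{"fn": "servo_tool", "kwargs": {"moves": "0.008 0.0005 0.006 0 0.045;0.015 0.0005 0.011 0 0.045;0.02 0.0005 0.011 0 0.045;0.028 0.0005 0.011 0 0.045;0.036 0.0005 0.011 0 0.045;0.044 0.0005 0.011 0 0.045;0.05 0.0005 0.011 0 0.045;0.053 0.0005 0.011 0 0.045;0.053 0.0005 0.011 0 0.045;0.053 0.0005 0.011 0 0.045", "grip_force": 50}}

```text
time: 5.3
position: [0.5445, -0.006, 0.0241]
tool_rot: [0.999, -0.043, -0.0, -0.0]
ft_force: [-0.3, -0.2, 0.5]
grip_width: 0.0544
grip_force: 50.0
```

Emit:
{"fn": "servo_tool", "kwargs": {"moves": "0.004 0 0 0 0.045;0.007 0 0 0 0.045;0.01 0 0 0 0.045;0.012 0 0 0 0.045;0.014 0 0 0 0.045;0.014 0 0 0 0.045;0.014 0 0 0 0.045;0.014 0 0 0 0.045"}}

```text
time: 5.97
position: [0.5569, -0.007, 0.0237]
tool_rot: [0.999, -0.042, -0.002, -0.0]
ft_force: [-5.4, -1.0, -0.3]
grip_width: 0.0549
grip_force: 50.0
```

```bash
python3 - <<'E'
from h import *
import pickle
o=get_obs();m=cams.camera_model("wrist");i=cams.camera("wrist")
R=Ro.from_quat(o["tool_rot"]).as_matrix();print(o["time"],o["position"],np.arctan2(R[1,0],R[0,0]),R[:,2],o["ft_force"],o["moment"])
cv2.imwrite("pics/w4.png",cv2.resize(i[120:290,180:460],None,fx=2.8,fy=2.8,interpolation=cv2.INTER_CUBIC))
E
```

```text
5.9667 [ 0.55691039 -0.0069578   0.02367724] -0.08501628400198366 [-3.59341211e-03  5.36857486e-04 -9.99993400e-01] [-5.35576805 -0.97290153 -0.26949383] [-0.1575154   0.93071883 -0.04443624]
```

View pics/w4.png

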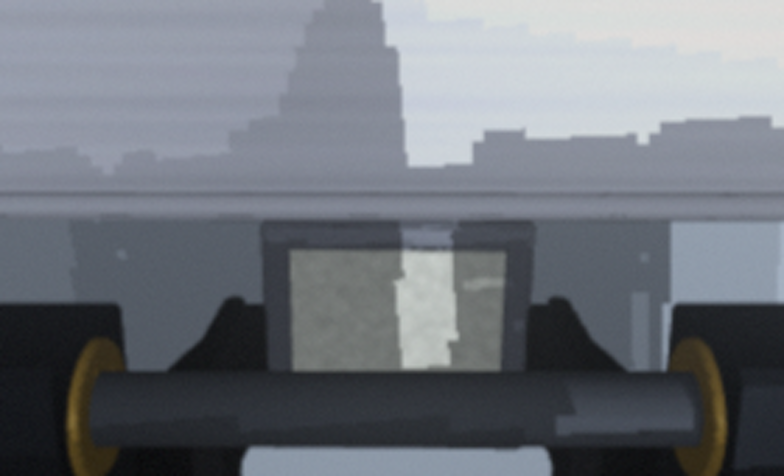

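The tongue is in the slot, with the shoulders just short of the bead and about 5.4 N from the spring. I'll push on.

Emit:
{"fn": "servo_tool", "kwargs": {"moves": "0.0015 0 0 0 0.045;0.003 0 0 0 0.045;0.004 0 0 0 0.045;0.005 0 0 0 0.045;0.006 0 0 0 0.045;0.006 0 0 0 0.045;0.006 0 0 0 0.045"}}

```text
time: 6.6
position: [0.561, -0.0073, 0.0233]
tool_rot: [0.999, -0.042, -0.004, -0.0]
ft_force: [-7.6, -2.5, 0.3]
grip_width: 0.0546
grip_force: 50.0
```

Emit:
{"fn": "servo_tool", "kwargs": {"moves": "0.001 0 0 0 0.045;0.002 0 0 0 0.045;0.003 0 0 0 0.045;0.004 0 0 0 0.045;0.004 0 0 0 0.045;0.004 0 0 0 0.045", "grip_force": 60}}

```text
time: 7.1
position: [0.5612, -0.0073, 0.0229]
tool_rot: [0.999, -0.042, -0.008, -0.001]
ft_force: [-11.6, -3.2, 3.3]
grip_width: 0.0545
grip_force: 60.0
```

Emit:
{"fn": "servo_tool", "kwargs": {"moves": "0.001 0 0 0 0.045;0.001 0 0 0 0.045;0.001 0 0 0 0.045;0.001 0 0 0 0.045;0.001 0 0 0 0.045;0.001 0 0 0 0.045"}}

```text
time: 7.6
position: [0.5612, -0.0073, 0.0229]
tool_rot: [0.999, -0.042, -0.009, -0.001]
ft_force: [-13.4, -2.3, 4.4]
grip_width: 0.0544
grip_force: 60.0
```

```bash
python3 - <<'E'
from h import *
i=cams.camera("wrist");o=get_obs()
R=Ro.from_quat(o["tool_rot"]).as_matrix();print(o["time"],o["position"],np.arctan2(R[1,0],R[0,0]),R[:,2],o["ft_force"],o["joint_velocities"].round(4))
cv2.imwrite("pics/w5.png",cv2.resize(i[120:290,180:460],None,fx=2.8,fy=2.8,interpolation=cv2.INTER_CUBIC))
E
```

```text
7.65 [ 0.56123864 -0.00732109  0.02285304] -0.08406522825829413 [-0.01759112  0.0020608  -0.99984314] [-14.34838842  -2.65357146   4.83492529] [ 0.0003 -0.0014 -0.0011  0.0007  0.0002  0.0004]
```

View pics/w5.png

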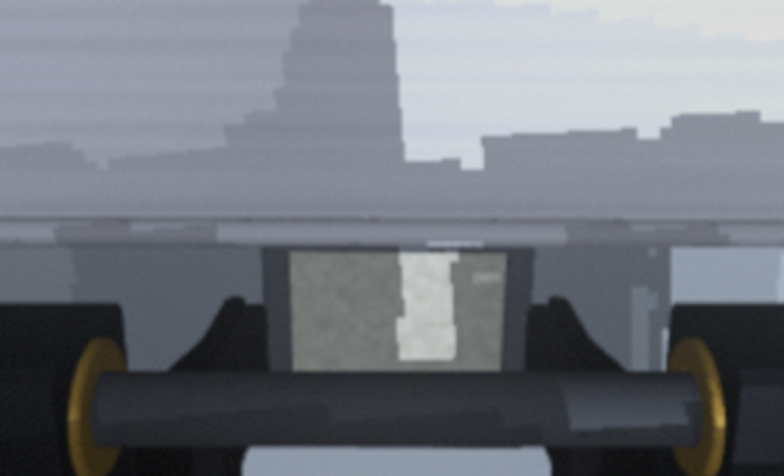

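The shoulders are now under the bead edge (crop row 245), the label has not moved in the fingers, and the arm is at rest pushing about 14 N. That is past the spring's 7 N, so the holder is against its stop.

```bash
python3 -c "
from rig import job
print(job.hand_in())"
```

```text
the job is handed in; nothing more can be done
None
```

I handed in the job at about 7.7 s with the holder in the slot and its shoulders against the riser's front, still gripped at 60 N and pushed with about 14 N; the hand-in gave no verdict.

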